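Pump up the toy-sword maker's hold-down clamp

ROBOT

A 7-joint arm with a two-finger parallel gripper is mounted at the origin on the work surface. World frame = base frame: x ahead of the robot, y to its left, z up, the work surface at z = 0. Lengths are in m, angles in rad, forces in N, time in s.
With the tool pointing down it reaches from about 0.35 to 0.9 m from the base axis. Payload 8.1 kg.
Tool frame: the origin (TCP) lies between the finger pads; the fingertips stand 22 mm ahead of it and the grasp point (between the pads) lies 3 mm ahead of it; x points along the fingers, z is the direction in which the jaws open and shut, and the axes are right-handed (so a half turn about x gives the same grasp; the last joint's range is limited). The gripper opens to 92 mm and grips with 3 to 60 N. Pads are 19 mm wide; open, the fingers measure 130 mm over their backs; the gripper's body (75 mm by 190 mm) begins 47 mm behind the grasp point.
Start: joints at [1.218, 0.434, 0.025, 1.573, -0.012, 1.134, -0.075], TCP at [0.154, -0.606, 0.249] pointing down, gripper open.
Joint ranges: [-2.62, 2.62], [-0.44, 2.09], [-1.27, 1.32], [0.08, 2.57], [-1.32, 4.46], [0.12, 2], [-2.74, 2.74]. Speed limits (rad/s): [2.22, 2.22, 3.01, 3.01, 3.14, 3.14, 3.14].

INTERFACE

Orientations are given as a unit quaternion [w, x, y, z].
In Python, from cell import status, vision, order gives the robot as it stands. The module is installed in compiled form; this text tells all that it offers.
- The arm moves only by the tool jog_arm, never from a script. Its argument "increments" is one flat list of numbers, 5 for each row, row after row: the opening, from -1 (shut) to 1 (fully open), then the shift along the world's x, y, z in cm, then the turn about the world's z in rad. A call has 1 to 20 rows; each row is the pose to reach, as a shift and turn from the pose commanded when the call began; what a row does not reach only later rows make up. A row lasts 1/8 s, in which the tool goes at most 62.5 mm and 10.7 degrees, less where a joint would pass 70% of its speed; a pose out of reach is approached as far as the arm can. A call with a gripper value outside its range is refused whole. The fingers move at their own pace and stop on an object; "newtons" is the grip in N (left out, the last holds). Time passes only in rows, so rows that repeat a pose let the fingers close. It gives the time, the measured TCP pose, the force and the opening at its end, in the units of the state.
- status.state(): the state, without advancing time (a new reading comes with each control period).
- vision.capture(name): name is "scene" or "top" or "wrist"; returns a dict with "image" (420x560x3 uint8, red, green, blue), "fov_y" (degrees; the focal length in pixels is half the picture's height over the tangent of half this angle, whatever the lens; pixels are square), "cx", "cy" (the principal point, pixels), "D" ([k1, k2, p1, p2, k3] as OpenCV has them; the pictures are not rectified), "extrinsics" (4x4, takes a point from camera to world coordinates). Camera axes: x right, y up, looking along -z (the intrinsics and any distortion apply to the point x, -y, -z); pixel columns grow to the right and rows downward; lengths in m; the calibration is good to about 2 mm. A picture is of the moment at which its call begins. There is no depth.
- order.job_done(): hands the job in, once; it reports no verdict.
The state is a dict: "clock": time; "joint_pos": joint angles; "joint_vel": joint speeds; "effort": joint torques, N m; "ee_pos": TCP position; "ee_rot": TCP orientation; "force": force on the tool from outside, world axes, zero at the start; "wrist_torque": the same for the moment, N m; "grip_width": opening from 0.0 (shut) to 1.0 (fully open).
Only numpy, scipy, OpenCV 4.12 (cv2) and the standard library are available. Lean on these libraries where they do the work, as an engineer would, in place of code of your own. Each camera call takes 0.05 s, during which the arm holds its last target.

TASK

Pump up the air clamp that holds the blue-hilted toy dagger: press the pump's round red pad all the way down with the fingertips and let it rise again, over and over, until the indicator pin with the yellow cap stands fully out of the metal block beside the pump, its green band showing whole. Then leave the pad fully risen. Only push the pad, never grip or pull it up, do not touch the pin, and leave everything else where it stands.

Things in the scene. Friction and masses are not known exactly. Their poses are not given: they have to be found in the camera images.
- station: clamp station fixed to the table: plywood base 170 x 340 mm, 12 mm thick, along its own y from -70 to +270 mm. Origin on the pump's axis at table height, z up. Green pump barrel (56 mm across, top 118 mm) at the origin; aluminium block with the pin (top 104 mm) 85 mm along +y; clamp bridge (top 116 mm) over the dagger 205 mm along +y. Only the pad ever stands above 150 mm
- pad_top (a point): centre of the flat top of the pump's round red pad, 80 mm across, 14 mm thick; 172 mm above the table when up; moves with the pad. It may be pressed anywhere on its top
- plunger (a joint): how far the pad is pressed, in m: 0 = up at rest, 0.025 = fully down on a hard stop, negative if pulled up. A spring lifts it again in about 0.3 s; pressing takes 0 N rising evenly to 9 N at the bottom, plus 25 N per m/s. A ratchet lifts the pin 6 mm a stroke (the first stroke may give 2 to 13 mm); a stroke surely counts if the pad goes down past 0.022 and returns to 0.003 or less
- pin (a joint): how far the indicator pin stands out, in m: starts somewhere between 0 and 0.010, 0.036 = fully out. It stays where it is between strokes. Once it is out further strokes do nothing
- pin_cap: yellow cap of the indicator pin, 18 mm across, 7 mm thick, on a vertical white rod 12 mm thick with a green band 12 mm high at its lower end, which shows whole only when the pin is fully out. Origin on the rod's axis 2 mm below the cap's underside: 104 mm above the table when the pin joint is 0, rising with the pin
- paint_jar: paint jar with blue cap, 44 mm across, 55 mm tall, standing on the station's base board between the pump and the clamp; origin at the centre of its underside. To be left alone
- grip_blank: turned pale wooden sword-grip blank, 30 mm across, 95 mm tall, standing on the table beside the pump; origin at the centre of its underside. To be left alone
- sanding_block: cork sanding block, 90 x 55 x 28 mm, lying on the table beside the station; origin at the centre of its underside. To be left alone
- hammer: hammer lying on the left part of the table; origin under its middle. To be left alone
- toy_dagger: loose wooden toy dagger with black hilt, 240 mm long, lying on the table to one side; origin on its underside near the cross-guard. To be left alone
- tape_roll: yellow roll of tape lying flat, 90 mm across, 24 mm tall; origin at the centre of its underside. To be left alone
- glue_bottle: glue bottle with orange cap, 54 mm across, 130 mm tall, standing; origin at the centre of its underside. To be left alone

How it is judged:
By the outcome, as a careful person would: the job done as asked, in the order asked, and still so for the second after the job is handed in, with the robot touching nothing.
It also fails if it takes over 40 s, if anything falls off the work surface, if the arm or the gripper's body presses on something with over 40 N, if the wrist force passes 120 N, or if a joint passes its speed limit or range.

## Working session

There is one attempt and no reset: what is moved stays moved. The work goes in short steps, Python scripts to look and compute and a tool call to move; the robot and the scene stay as the last step left them, time stands still between calls to the robot, and variables do not carry over. Pictures are saved under pics/ and viewed, and the job is handed in when it is done.

Besides the shell and the picture viewer there is one more tool, called as name(argument=value, ...) on one line, values as JSON. jog_arm: Moves the arm, as the interface text tells. Its arguments: {"type":"object","properties":{"increments":{"type":"array"},"newtons":{"type":"number"}},"required":["increments"]}

```bash
mkdir -p pics; cat > h.py <<'E'
import numpy as np, cv2
from cell import status, vision, order
def cap(n,f):
    d=vision.capture(n); cv2.imwrite('pics/'+f,cv2.cvtColor(d['image'],cv2.COLOR_RGB2BGR)); 
    np.savez('pics/'+f+'.npz',**{k:np.array(v) for k,v in d.items()}); return d
def KD(d):
    f=210/np.tan(np.radians(float(d['fov_y']))/2)
    return np.array([[f,0,float(d['cx'])],[0,f,float(d['cy'])],[0,0,1]]),np.array(d['D'],float)
def ray(d,u,v):
    K,D=KD(d); p=cv2.undistortPoints(np.array([[[u,v]]],float),K,D)[0,0]
    E=np.array(d['extrinsics']); r=E[:3,:3]@np.array([p[0],-p[1],-1]); return E[:3,3],r
def atz(d,u,v,z):
    o,r=ray(d,u,v); return o+r*(z-o[2])/r[2]
def proj(d,P):
    K,D=KD(d); E=np.array(d['extrinsics']); c=(np.atleast_2d(P)-E[:3,3])@E[:3,:3]; c=c*[1,-1,-1]
    return cv2.projectPoints(c.reshape(-1,1,3),np.zeros(3),np.zeros(3),K,D)[0][:,0]
E
python3 - <<'E'
from h import *
for n in ['scene','top','wrist']: cap(n,n+'0.png')
print(status.state())
E
```

```text
{'clock': 0.15, 'joint_pos': array([ 1.21839313,  0.43506325,  0.02497531,  1.57385273, -0.01159061,
        1.13398768, -0.07510615]), 'joint_vel': array([-3.92025168e-04, -1.73226817e-03, -8.15601339e-04, -3.79569032e-03,
        3.69989640e-06,  8.39688186e-04, -1.16429549e-03]), 'effort': array([ 2.13402622e-03, -6.68255353e+01,  9.86096933e-01, -3.14691532e+01,
       -6.05408521e-02,  3.95355583e-02,  1.55160351e-04]), 'ee_pos': array([ 0.15437865, -0.60528128,  0.24813873]), 'ee_rot': array([ 0.55802872,  0.43405558,  0.55872709, -0.43361705]), 'force': array([-0.58792127,  0.00961622,  0.07470221]), 'wrist_torque': array([-0.03920709, -0.02327593, -0.0286332 ]), 'grip_width': 1.0019171681245154}
```

View pics/scene0.png

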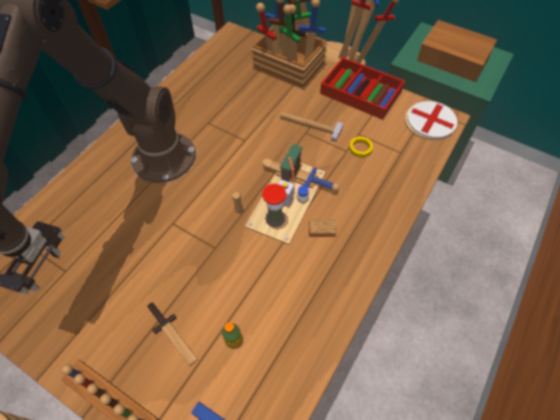

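View pics/top0.png

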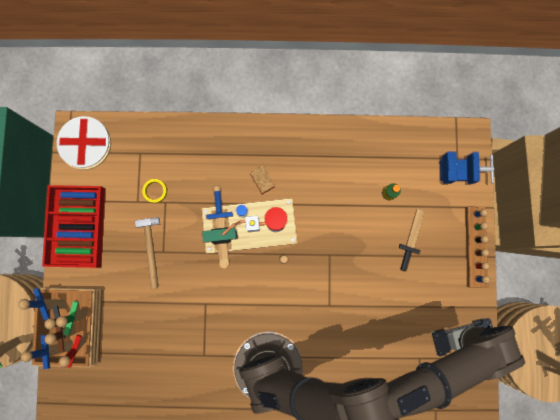

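View pics/wrist0.png

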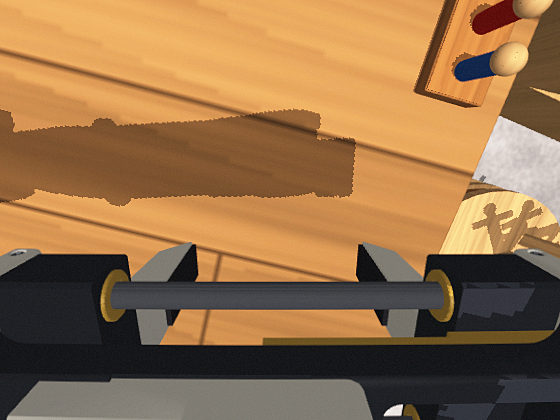

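The top view shows the red pad at about (276,219), the pin block at (252,224), the jar at (241,211) and the grip blank at (284,259). The scene view shows the pad at about (274,194).

```bash
python3 - <<'E'
from h import *
ro=[]
for n,box in [('top',(255,200,300,240)),('scene',(255,178,295,212))]:
    d=dict(np.load(f'pics/{n}0.png.npz')); im=d['image']
    h=cv2.cvtColor(im,cv2.COLOR_RGB2HSV)
    m=((h[...,0]<6)|(h[...,0]>174))&(h[...,1]>190)&(h[...,2]>90)
    k=np.zeros_like(m); k[box[1]:box[3],box[0]:box[2]]=1; m&=k
    nn,l,s,c=cv2.connectedComponentsWithStats(m.astype(np.uint8)); i=1+np.argmax(s[1:,4])
    print(n,s[i],c[i],atz(d,*c[i],.172 if n=='top' else .168), np.array(d['extrinsics'])[:3,3])
    x,y=s[i][:2]; 
    c2=cv2.resize(im[140:300,180:340] if n=='top' else im[130:290,200:360],(600,600),interpolation=cv2.INTER_CUBIC)
    cv2.imwrite(f'pics/{n}0c.png',c2[...,::-1])
d=dict(np.load('pics/top0.png.npz'))
for nm,u,v,z in [('pin',252,224,.115),('blank',284,259,.095),('jar',241,211,.067),('c1',203,207,.012),('c2',295,200,.012),('c3',297,243,.012),('c4',206,252,.012)]: print(nm,atz(d,u,v,z))
E
```

```text
top [265 208  21  21 224] [274.29464286 215.15625   ] [ 0.53891496 -0.01392366  0.172     ] [ 0.34813319 -0.02218352  1.98755427]
scene [263 184  22  20 345] [273.54782609 193.52173913] [ 0.52824514 -0.02320708  0.168     ] [ 0.98275803 -0.69163594  1.33444548]
pin [0.51239148 0.06451953 0.115     ]
blank [ 0.39153097 -0.05024317  0.095     ]
jar [0.56334557 0.10763486 0.067     ]
c1 [0.58245399 0.25391088 0.012     ]
c2 [ 0.61390176 -0.08987414  0.012     ]
c3 [ 0.4531662  -0.09891865  0.012     ]
c4 [0.41490967 0.23751719 0.012     ]
```

View pics/top0c.png

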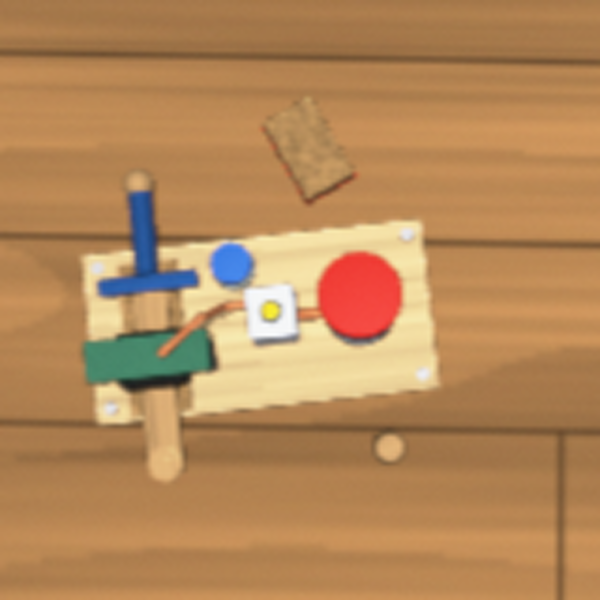

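View pics/scene0c.png

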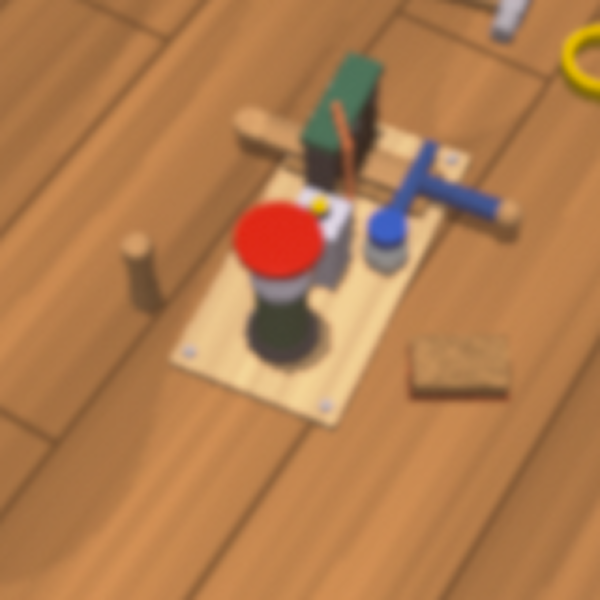

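```bash
python3 - <<'E'
from h import *
from scipy.spatial.transform import Rotation as R
for n,u,v in [('top',275.8,218.9),('scene',274.2,194.0)]:
    d=dict(np.load(f'pics/{n}0.png.npz')); print(n,atz(d,u,v,.172))
s=status.state(); q=s['ee_rot']; print(R.from_quat(q[[1,2,3,0]]).as_matrix().round(3))
d=dict(np.load('pics/top0.png.npz'))
print('pin',atz(d,180+271/3.75,140+311/3.75,.115))
for u,v in [(82,257),(421,222),(437,386),(99,424)]:print(atz(d,180+u/3.75,140+v/3.75,.012))
E
```

```text
top [ 0.52610011 -0.01927244  0.172     ]
scene [ 0.53259582 -0.02597991  0.172     ]
[[-0.     0.969  0.247]
 [ 0.001  0.247 -0.969]
 [-1.    -0.    -0.001]]
pin [0.51618126 0.06365465 0.115     ]
[0.57661886 0.25797077 0.012     ]
[ 0.61677492 -0.07960349  0.012     ]
[ 0.45338927 -0.0971855   0.012     ]
[0.41099767 0.2359169  0.012     ]
```

jog_arm(increments=[-1,1.5,2.3,0,0,-1,4,6.3,0,0,-1,7,11,0,0,-1,10,15.7,0,0,-1,13,20.4,0,0,-1,16,25,0,0,-1,19,29.8,0,0,-1,22,34.5,0,0,-1,25,39.2,0,0,-1,28,43.9,0,0,-1,31,48.6,0,0,-1,34,53,0,0,-1,36,56.5,0,0,-1,37.3,58.6,0,0,-1,37.3,58.6,0,0,-1,37.3,58.6,0,0], newtons=10)

```text
clock: 2.15
ee_pos: [0.527, -0.0204, 0.2485]
ee_rot: [0.558, 0.434, 0.558, -0.434]
force: [0.0, -0.5, -0.3]
grip_width: 0.006
```

```bash
python3 - <<'E'
from h import *
for n in ['wrist','scene']: 
    d=cap(n,n+'1.png')
    if n=='scene':
        cv2.imwrite('pics/scene1c.png',cv2.resize(d['image'][130:290,200:360],(600,600),interpolation=cv2.INTER_CUBIC)[...,::-1])
    print(n,proj(d,[[.527,-.02,.172],[.516,.0637,.115]]))
s=status.state()
for k in ['clock','joint_pos','ee_pos','force','grip_width']: print(k,s[k])
E
```

```text
wrist [[276.04777158 228.24090716]
 [184.77063332 196.61471085]]
scene [[273.72721214 191.95424931]
 [284.43780291 183.03644107]]
clock 2.25
joint_pos [ 0.21507397  0.30518687 -0.35343553  1.7867008   0.1194529   1.07106013
 -1.50358664]
ee_pos [ 0.52701033 -0.02091692  0.24864311]
force [ 0.94387754 -1.08952135  0.91078207]
grip_width 0.0036055358295108584
```

View pics/wrist1.png

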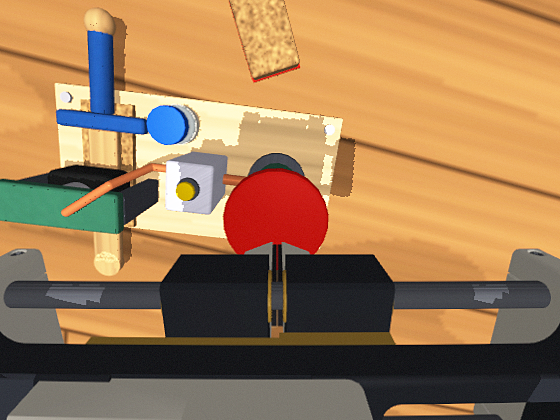

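View pics/scene1c.png

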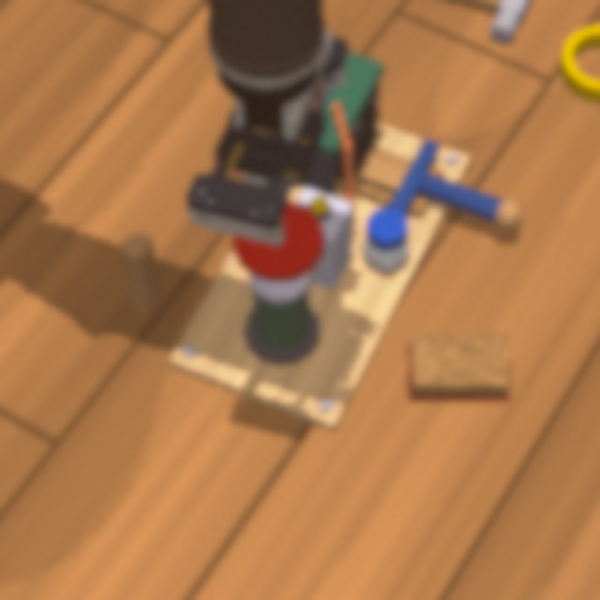

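The wrist view shows the pad centred at about (276,220), which is about 6 mm beyond my estimate, and the yellow cap at (186,190). I'll shift x by 4 mm and try one careful press.

jog_arm(increments=[-1,0.4,0,-2.5,0,-1,0.4,0,-4.8,0,-1,0.4,0,-6,0,-1,0.4,0,-7,0,-1,0.4,0,-7.8,0,-1,0.4,0,-8,0,-1,0.4,0,-8,0])

```text
clock: 3.12
ee_pos: [0.5307, -0.0208, 0.1695]
ee_rot: [0.558, 0.434, 0.558, -0.435]
force: [-5.9, -2.6, 8.8]
grip_width: 0.004
```

```bash
python3 - <<'E'
from h import *
cap('wrist','wrist2.png')
s=status.state()
for k in ['clock','ee_pos','force','grip_width']: print(k,s[k])
E
```

```text
clock 3.175
ee_pos [ 0.53068945 -0.02080404  0.1695301 ]
force [-5.49760491 -2.30409328  9.99204139]
grip_width 0.00276293038543754
```

View pics/wrist2.png

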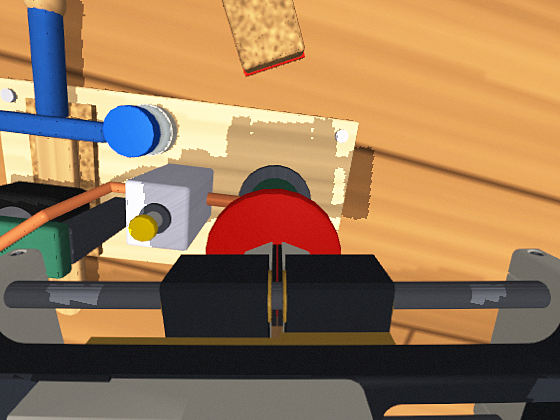

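One press reached about 0.0245 at 9 N. The white rod now shows below the cap at (143,226). Next is a rhythm of strokes.

jog_arm(increments=[-1,0,0,1.5,0,-1,0,0,3.1,0,-1,0,0,3.1,0,-1,0,0,3.1,0,-1,0,0,3.1,0,-1,0,0,1.5,0,-1,0,0,0.2,0,-1,0,0,-0.2,0,-1,0,0,-0.2,0,-1,0,0,-0.2,0,-1,0,0,1.5,0,-1,0,0,3.1,0,-1,0,0,3.1,0,-1,0,0,3.1,0,-1,0,0,3.1,0,-1,0,0,1.5,0,-1,0,0,0.2,0,-1,0,0,-0.2,0,-1,0,0,-0.2,0,-1,0,0,-0.2,0])

```text
clock: 5.68
ee_pos: [0.5325, -0.0195, 0.169]
ee_rot: [0.559, 0.434, 0.557, -0.433]
force: [-8.3, -1.3, 35.2]
grip_width: 0.001
```

```bash
python3 - <<'E'
from h import *
cap('wrist','wrist3.png')
s=status.state()
for k in ['clock','ee_pos','force']: print(k,s[k])
E
```

```text
clock 5.725
ee_pos [ 0.53246725 -0.01950556  0.16901727]
force [-8.25100269 -1.26845052 34.72065648]
```

View pics/wrist3.png

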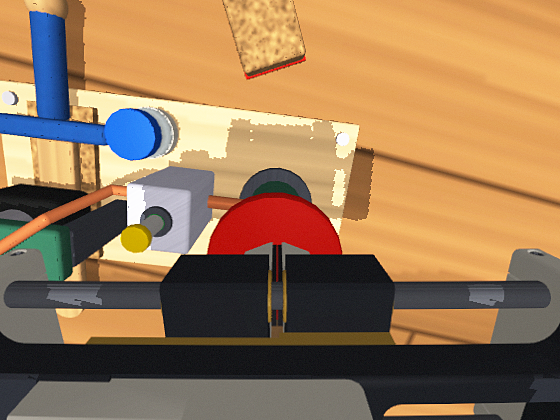

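The hard stop came at TCP z = 0.169 with 35 N, and the pin is rising (cap now at (136,238)). I'll press slightly less hard from here.

jog_arm(increments=[-1,0,0,1.7,0,-1,0,0,3.3,0,-1,0,0,3.3,0,-1,0,0,3.3,0,-1,0,0,3.3,0,-1,0,0,1.7,0,-1,0,0,0.4,0,-1,0,0,0.1,0,-1,0,0,0.1,0,-1,0,0,0.1,0,-1,0,0,1.7,0,-1,0,0,3.3,0,-1,0,0,3.3,0,-1,0,0,3.3,0,-1,0,0,3.3,0,-1,0,0,1.7,0,-1,0,0,0.4,0,-1,0,0,0.1,0,-1,0,0,0.1,0,-1,0,0,0.1,0])

```text
clock: 8.22
ee_pos: [0.5324, -0.0195, 0.1691]
ee_rot: [0.559, 0.434, 0.558, -0.433]
force: [-6.3, -1.5, 23.8]
grip_width: 0.007
```

```bash
python3 - <<'E'
from h import *
cap('wrist','wrist4.png')
s=status.state()
for k in ['clock','ee_pos','force']: print(k,s[k])
E
```

```text
clock 8.275
ee_pos [ 0.53237389 -0.01951162  0.16915482]
force [-5.7800162  -0.93743497 24.97703595]
```

View pics/wrist4.png

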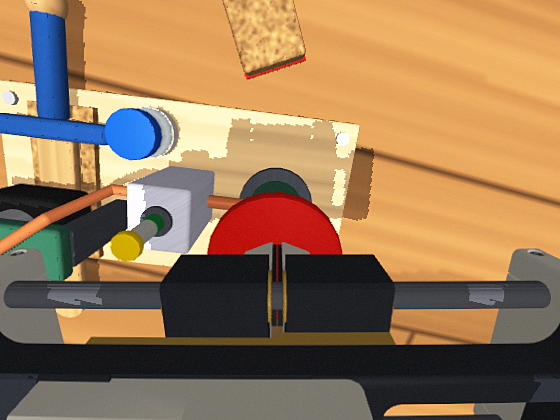

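The green band is emerging at (157,217), with the cap at (127,246). I'll do two more strokes.

jog_arm(increments=[-1,0,0,1.7,0,-1,0,0,3.2,0,-1,0,0,3.2,0,-1,0,0,3.2,0,-1,0,0,3.2,0,-1,0,0,1.7,0,-1,0,0,0.4,0,-1,0,0,0,0,-1,0,0,0,0,-1,0,0,0,0,-1,0,0,1.7,0,-1,0,0,3.2,0,-1,0,0,3.2,0,-1,0,0,3.2,0,-1,0,0,3.2,0,-1,0,0,1.7,0,-1,0,0,0.4,0,-1,0,0,0,0,-1,0,0,0,0,-1,0,0,0,0])

```text
clock: 10.78
ee_pos: [0.5323, -0.0195, 0.1691]
ee_rot: [0.559, 0.434, 0.558, -0.433]
force: [-6.5, -0.6, 26.4]
grip_width: 0.007
```

```bash
python3 - <<'E'
from h import *
cap('wrist','wrist5.png')
s=status.state()
for k in ['clock','ee_pos','force']: print(k,s[k])
E
```

```text
clock 10.825
ee_pos [ 0.53229209 -0.01951312  0.16911972]
force [-5.66234489 -1.42535329 25.59860396]
```

View pics/wrist5.png

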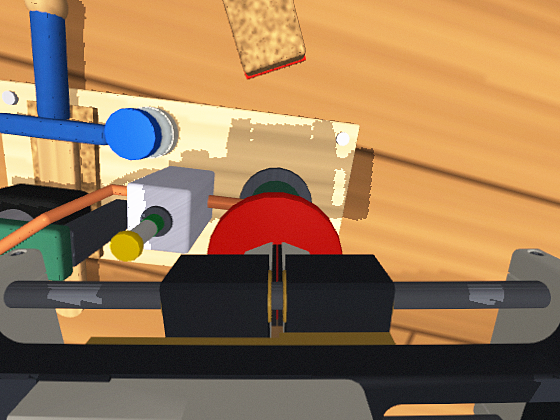

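The cap hasn't moved since the last picture. I need to check that this means "fully out" and not strokes failing to count, so I'll compare against the projected cap heights.

```bash
python3 - <<'E'
from h import *
ims=[]
for i in (1,2,3,4,5):
    d=dict(np.load(f'pics/wrist{i}.png.npz')); im=d['image']
    h=cv2.cvtColor(im,cv2.COLOR_RGB2HSV); m=(h[...,0]>22)&(h[...,0]<32)&(h[...,1]>200)&(h[...,2]>90)
    m[:, 215:]=0; m[:165]=0; m[265:]=0; m[:,:100]=0
    n,l,s,c=cv2.connectedComponentsWithStats(m.astype(np.uint8)); j=1+np.argmax(s[1:,4])
    # fit height along pin axis near xy (cap centre z=104+2+3.5+pin)
    g=[(np.linalg.norm(proj(d,[x,y,.1095+p])[0]-c[j]),p,x,y) for p in np.arange(-.005,.045,.001) for x,y in [(.517,.064)]]
    print(i,s[j],c[j].round(1),min(g))
    print([proj(d,[.517,.064,.1095+p])[0].round(0).tolist() for p in (0,.012,.024,.036)])
    ims.append(cv2.resize(im[170:270,100:220],(400,333),interpolation=cv2.INTER_NEAREST))
cv2.imwrite('pics/pc.png',np.hstack([ims[3],ims[4]])[...,::-1])
E
```

```text
1 [176 182  19  19 278] [184.9 190.9] (np.float64(3.4232227379218263), np.float64(-0.002), 0.517, 0.064)
[[186.0, 194.0], [183.0, 197.0], [178.0, 201.0], [174.0, 204.0]]
2 [128 215  30  26 591] [142.7 227.5] (np.float64(5.045127441824832), np.float64(0.009999999999999998), 0.517, 0.064)
[[152.0, 226.0], [145.0, 232.0], [137.0, 239.0], [127.0, 247.0]]
3 [120 224  32  29 672] [135.5 237.8] (np.float64(5.4638106181288055), np.float64(0.023), 0.517, 0.064)
[[153.0, 229.0], [146.0, 236.0], [138.0, 243.0], [129.0, 251.0]]
4 [110 231  33  30 778] [126.4 245.2] (np.float64(5.778259778042815), np.float64(0.035), 0.517, 0.064)
[[153.0, 229.0], [146.0, 235.0], [138.0, 243.0], [129.0, 251.0]]
5 [110 231  33  30 781] [126.3 245.3] (np.float64(5.746837110296829), np.float64(0.035), 0.517, 0.064)
[[153.0, 229.0], [146.0, 235.0], [138.0, 242.0], [129.0, 250.0]]
```

View pics/pc.png

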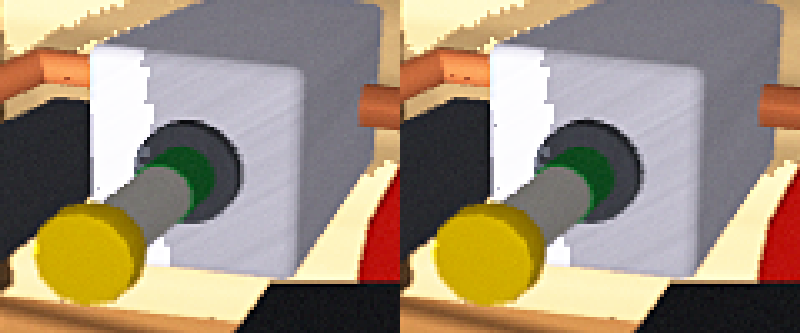

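Pin estimates after each batch were about 10, 23, 35 and 35 mm. It rose 12 mm per two strokes, then stopped at the limit, so it is fully out. I'll release the pad and retreat upwards.

jog_arm(increments=[-1,0,0,1.5,0,-1,0,0,3.2,0,-1,0,0,5.5,0,-1,0,0,8.5,0,-1,-1,0,12,0,-1,-3,0,15,0,-1,-5,0,17,0,-1,-5,0,17,0,-1,-5,0,17,0,-1,-5,0,17,0])

```text
clock: 12.08
ee_pos: [0.4815, -0.0197, 0.3364]
ee_rot: [0.558, 0.433, 0.559, -0.434]
force: [0.6, 0.3, -1.1]
grip_width: 0.001
```

```bash
python3 - <<'E'
from h import *
d=cap('wrist','wrist6.png'); s=cap('scene','scene6.png')
b=dict(np.load('pics/scene0.png.npz'))
cr=lambda i:cv2.resize(i[130:250,200:360],(400,300),interpolation=cv2.INTER_CUBIC)
cv2.imwrite('pics/cmp6.png',np.hstack([cr(b['image']),cr(s['image'])])[...,::-1])
# pad edge size check
h=cv2.cvtColor(d['image'],cv2.COLOR_RGB2HSV); m=((h[...,0]<5)|(h[...,0]>175))&(h[...,1]>190)&(h[...,2]>100)
n,l,st,c=cv2.connectedComponentsWithStats(m.astype(np.uint8)); j=1+np.argmax(st[1:,4]); print(st[j],c[j])
t=np.linspace(0,2*np.pi,60)
for z in (.172,.147):
    q=proj(d,np.c_[.529+.04*np.cos(t),-.02+.04*np.sin(t),0*t+z]); print(z,q.min(0),q.max(0))
print(status.state()['force'],status.state()['ee_pos'],status.state()['clock'])
E
```

```text
[ 249  110   79   80 4964] [287.88195004 149.8622079 ]
0.172 [248.29821562 110.7300011 ] [329.85717237 193.13617864]
0.147 [250.43812016 111.45562143] [325.8831027  187.84351808]
[-0.64810254 -0.79072285 -0.76752858] [ 0.48158447 -0.01965316  0.33677433] 12.175
```

View pics/wrist6.png

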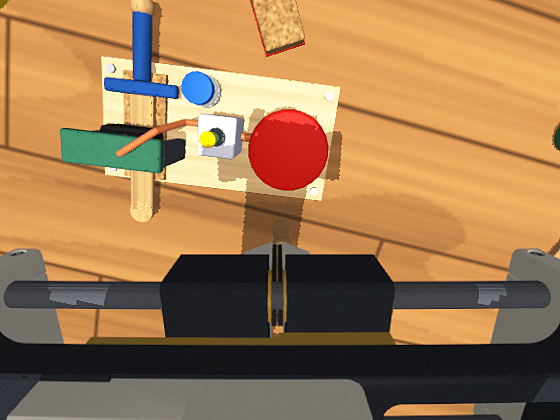

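View pics/cmp6.png

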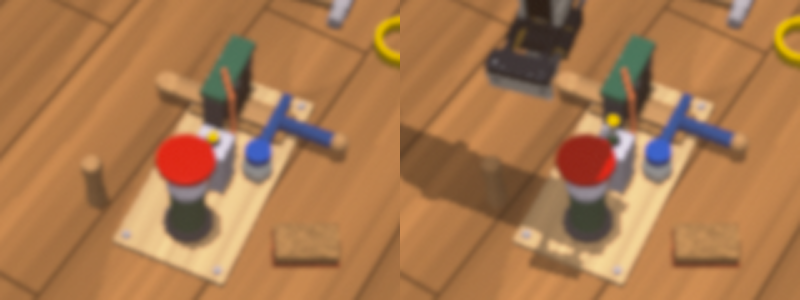

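The before and after views match: the pad is back at its original height (587,160 against 187,160), and the pin now stands up with its green band showing at (217,135). The jar, blank and sanding block haven't moved.

```bash
python3 -c "
from cell import order; print(order.job_done())"
```

```text
the job is handed in; nothing more can be done
None
```

The clamp is pumped up: the indicator pin stands fully out with its green band showing, and the pad is back at its rest height. I handed the job in at about 12.2 s of the 40 s allowed.

- **Strokes:** I pressed the pad seven times with the closed fingertips. The first press stopped about 0.5 mm short of the hard stop, and the rest were pressed onto it. The fingertips rose clear of the pad after each one. The highest downward force I read was 35 N, on the fingertips only.
- **Pin height:** from the wrist pictures it was about 10 mm after the first press, then 23, 35 and 35 mm after each further pair. It had stopped rising, and 35 mm agrees with fully out (36 mm) within about 1 mm. In the close-up the lower end of the green band sits against the block's collar.
- **Pad and surroundings:** in the final pictures the pad matches its starting height in the scene view. The paint jar, grip blank and sanding block look unmoved there. I did not check the other loose items closely, but the arm passed well above them. The arm ended about 14 cm clear of the pad, with about 1 N on the wrist (sensor noise).
- **Disagreement:** the first estimates of the pad's centre differed by about 6 mm between the cameras. I pressed between them, well inside the pad.

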